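# Slide the wear plate home in its guide and set the clamp dial

### The arm

A 7-joint arm with a two-finger parallel gripper is mounted at the origin on the work surface. World frame = base frame: x ahead of the robot, y to its left, z up, the work surface at z = 0. Lengths are in m, angles in rad, forces in N, time in s.
With the tool pointing down it reaches from about 0.4 to 0.875 m from the base axis. Payload 6.5 kg.
Tool frame: the origin (TCP) lies at the very end of the fingers, on their centre line; the grasp point (between the pads) lies 19 mm behind it; z points along the fingers, y is the direction in which the jaws open and shut (so a half turn about z gives the same grasp; the last joint's range is limited). The gripper opens to 88 mm and grips with 3 to 60 N. Pads are 18 mm wide; open, the fingers measure 123 mm over their backs; the gripper's body (75 mm by 187 mm) begins 45 mm behind the grasp point.
Start: joints at [-1.357, 0.536, -0.004, 1.538, 0.003, 1.067, -0.071], TCP at [0.18, 0.625, 0.239] pointing down, gripper open.
Joint ranges: [-2.7, 2.7], [-0.37, 2.16], [-1.27, 1.26], [0.24, 2.4], [-1.31, 4.45], [0.19, 1.91], [-2.76, 2.76]. Speed limits (rad/s): [2.39, 2.39, 3.14, 3.14, 3.14, 3.14, 3.14].

### API

Orientations are given as a unit quaternion [x, y, z, w].
In Python, from station import move_ptp, line_to, movej, gripper_open, clamp, wait, inverse_kinematics, observe, get_image, MotionError, sign_off gives the robot as it stands. Calls block until the motion is done:
- move_ptp(position, orientation): joint-space move of the TCP to a pose.
- line_to(position, vel=0.15, rotation=None, stop_force=None): straight line of the TCP; rotation=None keeps the orientation; vel is the mean speed in m/s. With stop_force (N) it stops when the force on the tool has changed by that much, and returns True; else False.
- movej(angles): joint-space move.
- gripper_open() and clamp(): open the fingers fully, or close them until they stop; the grip force is fixed at half the most.
- wait(seconds).
- inverse_kinematics(position, orientation): joint angles nearest the present ones, or None.
- observe(): the state.
- get_image(name): name is "scene" or "top" or "wrist"; returns a dict with "frame" (384x512x3 uint8, red, green, blue), "mtx" (3x3 intrinsics, pixels), "distortion" ([k1, k2, p1, p2, k3] as OpenCV has them; the pictures are not rectified), "cam_to_world" (4x4, takes a point from camera to world coordinates); the wrist camera has in their place "hand_eye" (4x4, takes a point from camera to tool coordinates, whose origin is the TCP and whose axes are the flange's). Camera axes: x right, y down, z forward; pixel columns grow to the right and rows downward; lengths in m; the calibration is good to about 2 mm. A picture is of the moment at which its call begins: read the wrist's pose just before it. There is no depth.
A pose or a line that the arm cannot do raises MotionError and nothing moves.
- sign_off(): hands the job in, once; it reports no verdict.
The state is a dict: "time": time; "qpos": joint angles; "joint_vel": joint speeds; "effort": joint torques, N m; "tcp_pos": TCP position; "tool_rot": TCP orientation; "force": force on the tool from outside, world axes, zero at the start; "moment": the same for the moment, N m; "width": finger opening in m.
Only numpy, scipy, OpenCV 4.12 (cv2) and the standard library are available. Lean on these libraries where they do the work, as an engineer would, in place of code of your own. Each camera call takes 0.05 s, during which the arm holds its last target. There are 200 camera calls.

### The job

Slide the cleaned aluminium wear plate along the deck of the guide block and into the slot under the two blue lips, past the sprung roller catch, and press it fully home against the yellow end stop - firmly enough to feel it touch, but without ramming it. Then turn the grey clamp dial so that its white pointer stands on the red mark, and leave the plate home and everything else on the bench where it is.

Things in the scene. Friction and masses are not known exactly. Their poses are not given: they have to be found in the camera images.
- fixture: Grey guide block bolted to the bench. Origin: on the bench (z = 0) below the middle of the slot's mouth; x is the way the plate slides in, z up. All x, y, z in mm below are in this frame. Flat deck, top at z = 20, x -200 to 115, y -52 to 100. Behind the stop the dial's block, x 116 to 220, y -54 to 54, top at z = 40.
- fence (a point): Top of the middle of the steel fence on the deck, at its face (x = -100, y = -31.25, z = 34 in the guide block's frame). The fence runs from x = -200 to 0, 17 mm thick, 14 mm high above the deck; its face is in line with the slot's -y wall, so a plate lying along it is lined up with the slot.
- mouth (a point): Middle of the slot's mouth, on the deck (z = 20); axes as the guide block's. Slot: x = 0 to 100, walls at y = +-31.25 (62.5 mm wide). A blue lip over each wall, x 0 to 112, reaches in to y = +-22; underside 16 mm, top 22 mm above the deck; open above between the lips. A small lead-in plate flares the +y wall outward from x = 0 to -18, to y about 41.
- catch_roller (a point): Axis of the brass roller catch (24 mm diameter) in the slot's +y wall at x = 45, at mid height of the plate; moves with it. It pokes 5 mm into the slot and is sprung: it gives way to +y. Pushing the plate past it takes about 6 to 12 N in all, most at first touch; then it drops into the plate's notch. Beside it a housing, x 20 to 70, y 59 to 85, up to 20 mm above the deck.
- stop: Yellow rigid end stop of the slot, part of the guide block; origin on the deck in the middle of the face that the plate must touch (x = 100, y = 0, z = 20 in the guide block's frame). Axes as the guide block's. 60 mm wide, 19 mm high, 12 mm thick. Over 35 N of the plate on it counts as ramming.
- plate: Loose aluminium plate, 110 x 60 x 14 mm (x, y, z), about 0.25 kg, a notch 20 wide, 6 deep in the middle of each long side (either end first). Origin: centre of its underside. Starts flat on the deck before the slot, off the fence and askew by up to 0.3 rad. Home: its front edge touches the stop, its centre is at x = 45 in the guide block's frame, its rear edge 10 mm out of the mouth.
- dial (a joint): Angle of the clamp dial in rad, 0 to 3.6, growing clockwise seen from above; stays where left (friction 0.04 N m). The white pointer, on one end of the grip bar, points along the guide block's +x at 0 and q clockwise from there at angle q. White ticks every 0.4 rad; the red mark is at 2.4 rad. Starts between 0.6 and 1.7.
- dial_grip (a point): Point on the dial's vertical axis at grip height, 65 mm above the bench (x = 168 mm, y = 0 in the guide block's frame). Its x axis points along the bar towards the pointer end. Grey grip bar 48 mm long, 12 mm wide, from 49 to 73 mm above the bench, on a grey disc of 54 mm diameter whose top is 49 mm above the bench.
- red_mark (a point): Middle of the red mark on the dial's black scale, 37.5 mm from the dial's axis, 41 mm above the bench.
- tray: Bystander: beige open parts tray 160 x 180 x 50 mm; origin at the centre of its underside.
- jaw: Bystander: dark steel toothed jaw, 60 x 50 x 34 mm; origin at the centre of its underside.
- brush: Bystander: cleaning brush lying on the bench; origin on its underside near its middle.
- oil: Bystander: yellow oil bottle with red cap, 52 mm diameter, 130 mm tall, standing; origin at the centre of its underside.
Not all that is in view belongs to the job. Of the things like the plate, leave any that is orange; of the rest the larger one is meant.

How it is judged:
By the outcome, as a careful person would: the job done as asked, in the order asked, and still so for the second after the job is handed in, with the robot touching nothing.
It also fails if it takes over 72 s, if anything falls off the work surface, if the arm or the gripper's body presses on something with over 40 N, if the wrist force passes 120 N, or if a joint passes its speed limit or range.

## Working session

There is one attempt and no reset: what is moved stays moved. The work goes in short steps, each a Python script; the robot and the scene stay as the last script left them, time stands still between calls to the robot, and variables do not carry over. Pictures are saved under pics/ and viewed, on a budget of 10 in all, crops included, one or two more only if the job needs it, and the job is handed in when it is done.

```bash
mkdir -p pics; ls; cat > h.py <<'E'
import numpy as np, cv2, pickle
from station import *
from scipy.spatial.transform import Rotation as R
def snap(name,fn,crop=None,scale=1):
    s=observe(); im=get_image(name); 
    if 'hand_eye' in im:
        T=np.eye(4);T[:3,:3]=R.from_quat(s['tool_rot']).as_matrix();T[:3,3]=s['tcp_pos'];im['cam_to_world']=T@np.array(im['hand_eye'])
    pickle.dump({k:im[k] for k in im},open(f'pics/{fn}.pkl','wb'))
    save(im,fn,crop,scale); return im
def load(fn): return pickle.load(open(f'pics/{fn}.pkl','rb'))
def save(im,fn,crop=None,scale=1):
    f=im['frame'][:,:,::-1]
    if crop: f=f[crop[1]:crop[3],crop[0]:crop[2]]
    cv2.imwrite(f'pics/{fn}.png',cv2.resize(f,None,fx=scale,fy=scale,interpolation=cv2.INTER_CUBIC))
def px2w(im,uv,z):
    uv=np.array(uv,float).reshape(-1,1,2)
    p=cv2.undistortPoints(uv,np.array(im['mtx']),np.array(im['distortion'])).reshape(-1,2)
    T=np.array(im['cam_to_world']); d=np.c_[p,np.ones(len(p))]@T[:3,:3].T
    return T[:3,3]+d*((z-T[2,3])/d[:,2])[:,None]
def w2px(im,P):
    T=np.linalg.inv(np.array(im['cam_to_world']))
    return cv2.projectPoints(np.array(P,float).reshape(-1,1,3),cv2.Rodrigues(T[:3,:3])[0],T[:3,3],np.array(im['mtx']),np.array(im['distortion']))[0].reshape(-1,2)
def down(yaw): # tool z down, tool x at angle yaw in world
    return (R.from_euler('z',yaw)*R.from_euler('x',np.pi)).as_quat()
E
python3 - <<'E'
from h import *
im=snap('top','top1',None,1.56); print(np.array(im['cam_to_world']).round(3)); snap('scene','scene1',None,1.56)
s=observe(); print(s['time'],s['tool_rot'],s['force'])
E
```

```text
pics
[[-2.500e-02 -9.910e-01  1.330e-01  3.580e-01]
 [-1.000e+00  2.500e-02 -2.000e-03 -5.000e-03]
 [-1.000e-03 -1.330e-01 -9.910e-01  1.525e+00]
 [ 0.000e+00  0.000e+00  0.000e+00  1.000e+00]]
0.1 [ 1.39431016e-01  9.90231490e-01 -7.65287163e-04 -4.42464330e-05] [-0.09603026  0.14446113  0.43185209]
```

View pics/top1.png

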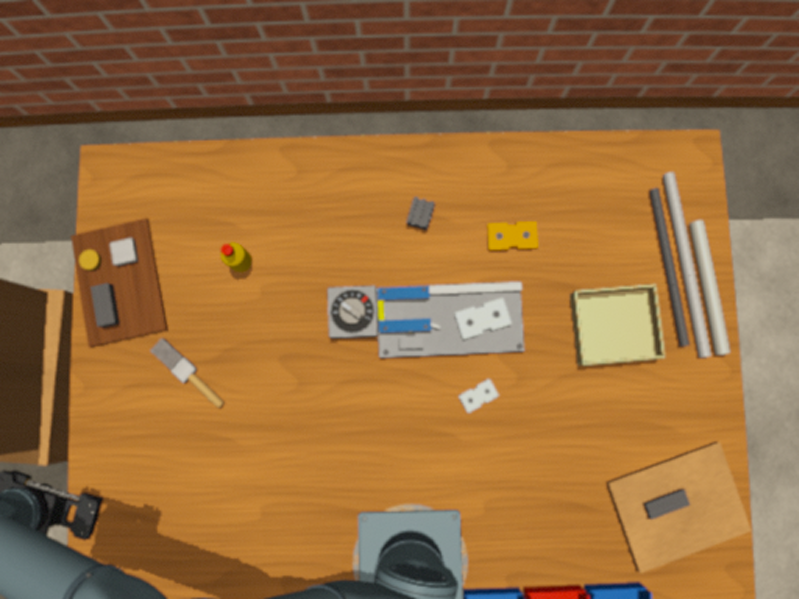

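View pics/scene1.png

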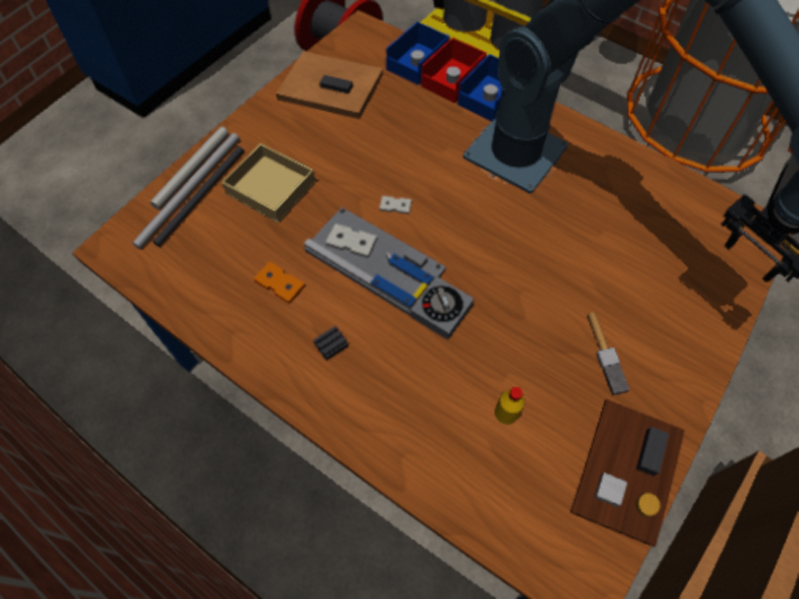

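```bash
python3 - <<'E'
from h import *
save(load('top1'),'top1c',(204,172,344,236),5.7)
E
```

```text
(no output)
```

View pics/top1c.png

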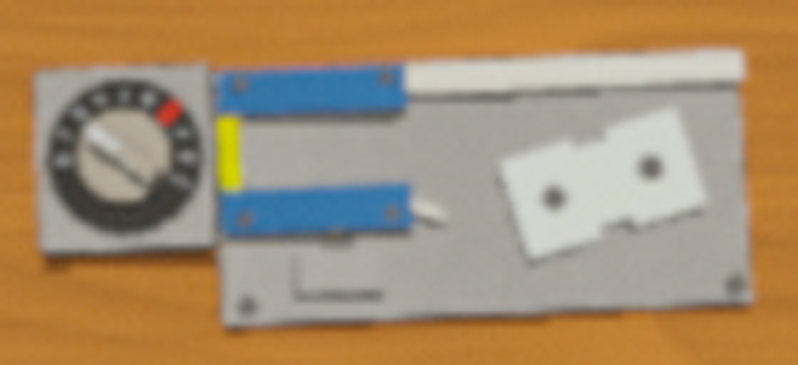

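```bash
cat >> h.py <<'E'
from scipy.optimize import least_squares
def F(p,P): # fixture mm -> world m
    P=np.atleast_2d(P)/1000.; return R.from_euler('z',p[2]).apply(P)+[p[0],p[1],0]
def Finv(p,W): return R.from_euler('z',-p[2]).apply(np.atleast_2d(W)-[p[0],p[1],0])*1000
def fit(im,P,uv,p0):
    r=least_squares(lambda p:(w2px(im,F(p,P))-uv).ravel(),p0,x_scale=[.01,.01,.01]); print('res',r.fun.reshape(-1,2).round(2).tolist()); return r.x
E
python3 - <<'E'
from h import *
im=load('top1'); c=lambda a:np.array(a,float)/5.7+[204,172]-0.41
P=[(-200,-48.25,34),(-200,100,20),(115,100,20),(220,54,40),(220,-54,40),(116,-54,40),(116,54,40),(0,-22,42),(0,22,42)]
uv=c([(743,50),(752,303),(225,327),(42,253),(35,72),(208,65),(215,246),(405,108),(410,185)])
p=fit(im,P,uv,[.56,0,1.57]); print(p)
W=px2w(im,c([(503,158),(680,108),(708,202),(533,262)]),.034); f=Finv(p,W); print(f.round(1),f.mean(0)); e=(f[0]-f[1])+(f[3]-f[2]); print(np.arctan2(e[1],e[0]))
d=px2w(im,c([(122,157),(90,130),(150,182)]),.073); print(Finv(p,d).round(1))
for n in [(-55,0,20),(168,0,65)]: print(F(p,n))
E
```

```text
res [[-0.38, 0.3], [0.27, -0.16], [-0.41, -0.07], [-0.5, 0.22], [-0.25, 0.04], [0.2, -0.13], [0.25, 0.07], [0.52, 0.1], [0.3, -0.38]]
[ 0.5391706  -0.05974253  1.59046179]
[[ -54.9    8.9   34. ]
 [-161.5  -16.1   34. ]
 [-174.5   40.5   34. ]
 [ -69.2   71.1   34. ]] [-115.06734906   26.0957732    34.        ]
0.2567908103610129
[[167.    2.9  73. ]
 [184.9 -13.6  73. ]
 [151.4  18.   73. ]]
[[ 0.54025213 -0.1147319   0.02      ]]
[[0.53586701 0.10822499 0.065     ]]
```

```bash
cat >> h.py <<'E'
p=np.array([0.5391706,-0.05974253,1.59046179]); TH=p[2]
def pick(pos,yaw): # choose half-turn with smaller |q7|
    o=[(abs(q[6]),q,y) for y in (yaw,yaw+np.pi) for q in [inverse_kinematics(pos,down(y))] if q is not None]
    a=min(o,key=lambda t:t[0]); return a[1],a[2]
def st():
    s=observe(); print('t',round(s['time'],2),'fix',Finv(p,s['tcp_pos']).round(1)[0],'F',R.from_euler('z',-TH).apply(s['force']).round(1),'w',round(s['width'],4),'q7',round(s['qpos'][6],2)); return s
E
python3 - <<'E'
from h import *
for n,y in [((-110,92,25),TH+np.pi/2),((-186,-1,25),TH),((168,0,53),TH-.75),((168,0,53),TH-2.4)]:
    w=F(p,n)[0]
    for k in (0,np.pi):
        q=inverse_kinematics(w,down(y+k)); print(n,k,None if q is None else np.round(q,2))
clamp()
a=F(p,(-110,92,90))[0]; q,y=pick(a,TH+np.pi/2)
move_ptp(a,down(y)); st()
line_to(F(p,(-110,92,25))[0]); st()
print(line_to(F(p,(-110,33,25))[0],vel=.04,stop_force=6)); st()
snap('top','top2',(204,172,344,236),5.7)
E
```

```text
(-110, 92, 25) 0 [ 0.18  0.62  0.12  2.1  -0.17  0.43  2.02]
(-110, 92, 25) 3.141592653589793 [ 0.04  0.64  0.28  2.11 -0.4   0.44 -0.91]
(-186, -1, 25) 0 [-0.07  0.84  0.6   1.82 -0.71  0.71  0.95]
(-186, -1, 25) 3.141592653589793 [-0.34  1.11  1.08  1.83 -1.19  1.02 -1.85]
(168, 0, 53) 0 [-0.66  0.7   0.51  1.95 -0.56  0.64 -0.52]
(168, 0, 53) 3.141592653589793 [-0.21  0.64 -0.1   1.92  0.1   0.59  2.04]
(168, 0, 53) 0 [-1.01  1.    1.08  1.96 -1.13  0.96 -1.72]
(168, 0, 53) 3.141592653589793 [-0.47  0.65  0.25  1.94 -0.28  0.59  0.72]
t 4.4 fix [-109.2   91.5   90. ] F [-1.   0.2 -0.1] w 0.0004 q7 -0.63
t 4.98 fix [-110.2   91.8   25.3] F [-0.6  0.4  0.9] w 0.0004 q7 -0.53
True
t 6.22 fix [-109.2   38.4   24.3] F [-0.  -0.7 -0.2] w 0.0002 q7 -0.61
```

View pics/top2.png

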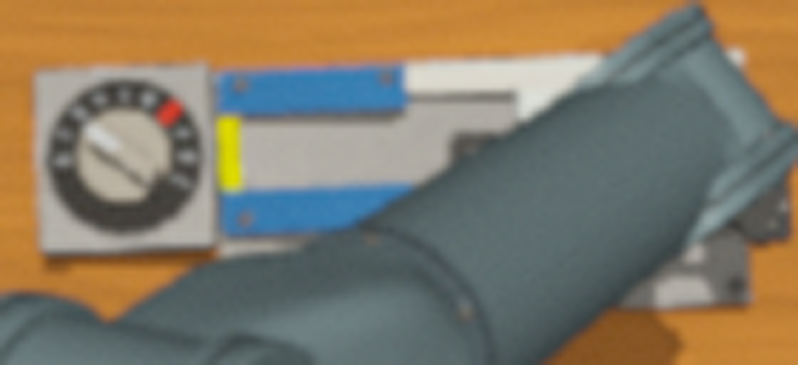

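```bash
python3 - <<'E'
from h import *
im=load('top2'); print(Finv(p,px2w(im,np.array([[517,97]])/5.7+[204,172]-.41,.034)))
line_to(F(p,(-110,48,25))[0],vel=.1); line_to(F(p,(-110,60,60))[0])
a=F(p,(-196,-1,60))[0]
move_ptp(a,down(TH)); st()
line_to(F(p,(-196,-1,25))[0],vel=.1); st()
print(line_to(F(p,(-120,-1,25))[0],vel=.05,stop_force=6)); st()
E
```

```text
[[-65.22452295 -27.08704493  34.        ]]
t 8.09 fix [-195.3   -0.7   59.3] F [0.7 0.4 0.6] w 0.0001 q7 0.65
t 8.59 fix [-195.8   -0.7   24.5] F [-0.8 -1.1  0.4] w 0.0006 q7 0.67
False
t 10.26 fix [-119.8   -1.1   24.9] F [-2.3 -0.3  1. ] w 0.0003 q7 0.56
```

```bash
python3 - <<'E'
from h import *
print(line_to(F(p,(-95,-1,25))[0],vel=.03,stop_force=10)); st()
print(line_to(F(p,(-30,-1,25))[0],vel=.03,stop_force=17)); st()
snap('wrist','w1',None,1.56)
E
```

```text
False
t 11.24 fix [-94.5  -0.9  24.9] F [-0.2  0.1 -0. ] w 0.0002 q7 0.53
False
t 13.56 fix [-31.4  -1.3  25.2] F [-5.8 -1.7 -0.5] w 0.0004 q7 0.43
```

View pics/w1.png

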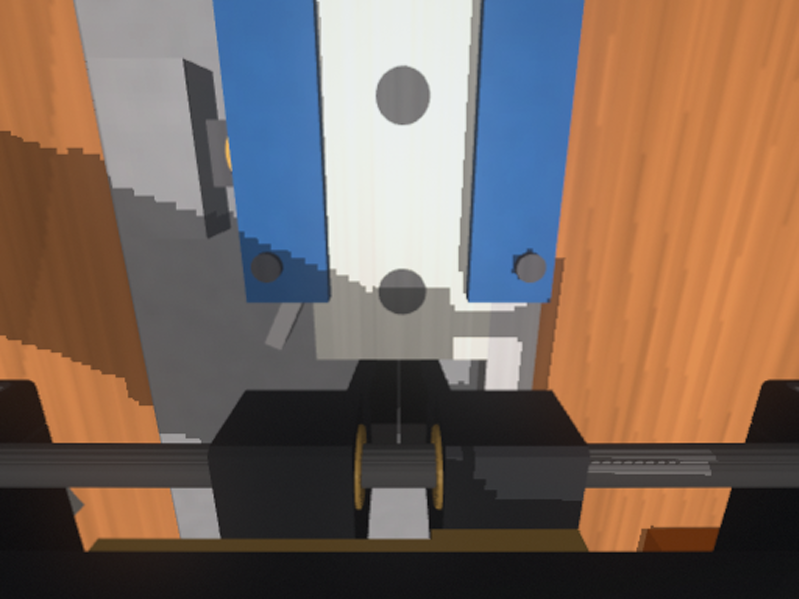

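The wrist view shows the plate straight in the slot under both lips, with its rear edge at row ~358 and the mouth at row ~300. Next I press it home slowly.

```bash
python3 - <<'E'
from h import *
print(line_to(F(p,(-10,-1,25))[0],vel=.012,stop_force=14)); s=st()
wait(.2); st()
E
```

```text
False
t 15.43 fix [-17.2  -0.8  25.4] F [-18.5   0.1  -1.6] w 0.0005 q7 0.4
t 15.62 fix [-17.2  -0.8  25.4] F [-18.3   0.3  -1. ] w 0.0004 q7 0.4
```

```bash
python3 - <<'E'
from h import *
line_to(F(p,(-35,-1,25))[0],vel=.06); line_to(F(p,(-40,-1,110))[0],vel=.2); gripper_open()
line_to(F(p,(75,0,160))[0],vel=.2); wait(.3); st(); im=snap('wrist','w2',None,1.56)
print(w2px(im,F(p,[(168,0,73),(100,0,39),(0,-22,42),(-10,0,34)]))*1.56)
E
```

```text
t 19.17 fix [ 74.    0.2 159.7] F [-0.8  1.6 -0.6] w 0.0879 q7 0.14
[[400.07910193 121.82727035]
 [399.88966084 241.68880259]
 [431.7042709  385.13927219]
 [399.89069644 391.77786395]]
```

View pics/w2.png

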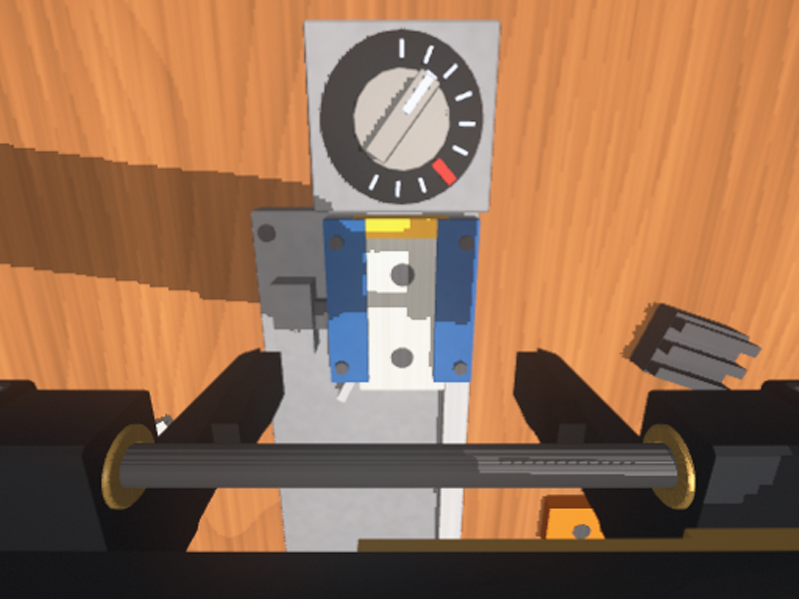

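```bash
python3 - <<'E'
from h import *
im=load('w2'); c=lambda a:np.array(a,float)/1.56-.2
P=[(220,54,40),(220,-54,40),(116,54,40),(116,-54,40),(0,22,42),(0,-22,42)]
p2=fit(im,P,c([(304,21),(500,22),(317,212),(489,211),(368,382),(434,382)]),p); print(p2, (p2-p)*1000)
for pp in (p,p2):
    f=Finv(pp,px2w(im,c([(408,112),(432,74)]),.073)); print(f.round(1)); d=f[1]-f[0]; print('q',-np.arctan2(d[1],d[0]), -np.arctan2(f[1][1],f[1][0]-168))
    f=Finv(pp,px2w(im,c([(444,172)]),.041)); print('red',f, -np.arctan2(f[0][1],f[0][0]-168))
    print('rear',Finv(pp,px2w(im,c([(400,390)]),.034)),'front/stop',Finv(pp,px2w(im,c([(400,238)]),.034)))
E
```

```text
res [[-0.96, -0.93], [1.61, -1.57], [-2.01, 0.93], [0.69, 1.6], [1.08, 0.64], [-0.41, 0.67]]
[ 0.54001635 -0.05780934  1.58880289] [ 0.84574751  1.93319466 -1.65889587]
[[172.7  -3.8  73. ]
 [190.  -15.5  73. ]]
q 0.5944366356498698 0.613240866993136
red [[142.42983445 -25.9810485   41.        ]] 2.348224275519863
rear [[-8.29960309  0.14488206 34.        ]] front/stop [[101.59125244   0.11263796  34.        ]]
[[170.8  -2.6  73. ]
 [188.1 -14.3  73. ]]
q 0.5927777397772812 0.6177619808354737
red [[140.55508523 -24.86431787  41.        ]] 2.405488013969923
rear [[-10.21748509   1.01153241  34.        ]] front/stop [[99.67327272  1.16158575 34.        ]]
```

```bash
sed -i 's/^p=np.array.*/p=np.array([0.54001635,-0.05780934,1.58880289]); TH=p[2]/' h.py; python3 - <<'E'
from h import *
c=lambda z:F(p,(168,0,z))[0]
move_ptp(c(110),down(TH-.62)); st()
line_to(c(52.5),vel=.1,stop_force=15); st()
clamp(); s=st(); print(s['moment'])
q=np.array(s['qpos']); yaw=R.from_quat(s['tool_rot']).as_matrix()[:,0]; y=np.arctan2(yaw[1],yaw[0]); print('bar q',TH-y)
d=2.4-(TH-y)
for i in range(1,4):
    q2=q.copy(); q2[6]-=d*i/3; movej(q2); 
    s=st(); x=R.from_quat(s['tool_rot']).as_matrix()[:,0]; print((TH-np.arctan2(x[1],x[0]))%6.283,np.round(s['moment'],2))
E
```

```text
t 19.89 fix [167.1  -0.2 110.2] F [-0.9  0.2  0.1] w 0.0883 q7 -0.52
t 20.62 fix [167.7  -0.4  52.8] F [ 0.2  1.  -0.5] w 0.0877 q7 -0.47
t 21.75 fix [168.1   0.2  52.5] F [0.7 1.9 1.2] w 0.0121 q7 -0.47
[-0.05438141  0.28770462 -0.04808983]
bar q 0.6199541001147851
t 22.38 fix [168.6   0.6  52.5] F [3.  2.  2.4] w 0.012 q7 -1.06
1.210318694954771 [ 0.45  0.66 -0.05]
t 23.0 fix [169.3   0.7  52.5] F [4.2 2.8 3.8] w 0.0116 q7 -1.65
1.8037217584799268 [ 0.87  0.76 -0.01]
t 23.62 fix [169.9   0.3  52.5] F [5.  2.  1.6] w 0.0114 q7 -2.25
2.3965987461543325 [ 1.16  0.55 -0.06]
```

```bash
python3 - <<'E'
from h import *
gripper_open(); line_to(F(p,(169,0,110))[0],vel=.15)
move_ptp(F(p,(75,0,180))[0],down(TH)); wait(.3); st(); im=snap('wrist','w3',(150,0,362,260),2.3)
E
```

```text
t 27.52 fix [ 75.1   0.  179.9] F [-0.8 -0.2 -0.5] w 0.0882 q7 -0.14
```

View pics/w3.png

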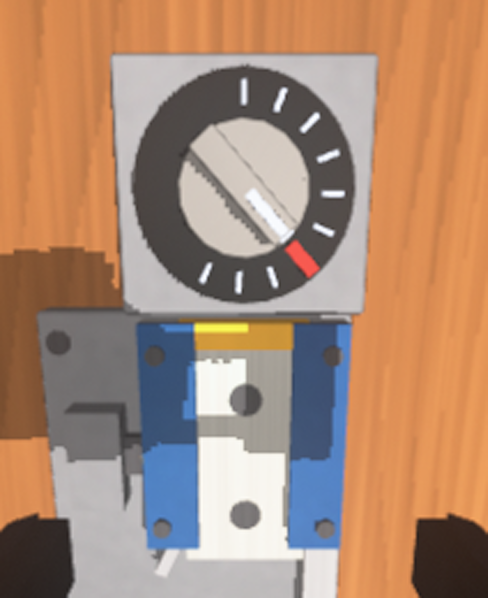

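```bash
python3 - <<'E'
from h import *
im=load('w3'); c=lambda a:np.array(a,float)/2.3+[150,0]-.28
P=[(220,54,40),(220,-54,40),(116,54,40),(116,-54,40),(0,22,42),(0,-22,42)]
pp=fit(im,P,c([(112,55),(377,55),(124,313),(362,313),(198,548),(289,548)]),p); print(pp,(pp-p)*1e3)
for g in (p,pp):
    f=Finv(g,px2w(im,c([(252,193),(287,237)]),.073)); d=f[1]-f[0]; print(f.round(1),'q',-np.arctan2(d[1],d[0]))
    f=Finv(g,px2w(im,c([(302,258)]),.041))[0]; print('red',f,-np.arctan2(f[1],f[0]-168)); print('rear/front',Finv(g,px2w(im,c([(243,558),(243,350)]),.034)))
E
```

```text
res [[-1.55, -1.22], [1.21, -1.08], [-0.45, 0.98], [1.02, 1.12], [0.55, 0.64], [-0.77, 0.69]]
[ 0.53936864 -0.05766039  1.58767837] [-0.64771028  0.14894845 -1.12452151]
[[166.   -2.5  73. ]
 [150.2 -16.   73. ]] q 2.435942380333212
red [141.02953362 -24.78923924  41.        ] 2.3983109835154486
rear/front [[-9.06894634  0.76482009 34.        ]
 [99.41073025  0.79935349 34.        ]]
[[165.8  -3.   73. ]
 [150.1 -16.4  73. ]] q 2.4348178588271785
red [140.8974591  -25.27573641  41.        ] 2.3910574985138666
rear/front [[-9.22966205  0.10951783 34.        ]
 [99.24990712  0.26603892 34.        ]]
```

```bash
python3 -c "
from h import *
st(); print(sign_off())"
```

```text
t 27.57 fix [ 75.1  -0.  180. ] F [-0.1  0.4 -0.3] w 0.0881 q7 -0.14
the job is handed in; nothing more can be done
None
```

The wear plate is home in the slot and the dial pointer is on the red mark. I handed the job in at 27.6 s, with the gripper open and clear of everything.

**Plate:** I pushed it flush to the fence with closed fingers, then slid it along past the catch. It came to rest against the stop at about 18 N, below the 35 N ramming limit. The 14 N stop threshold never triggered. I took contact from the arm stalling 7 mm short of its target, within a few tenths of a millimetre of the home position.

**Dial:** I gripped the bar, turned it from about 0.62 to 2.40 rad, released it and rose clear.

**Last checks:**
- **Home position:** the final wrist picture puts the plate's rear edge at x ≈ -9 mm and its front edge at about 99.4 mm. Nominal is -10 and 100, so this agrees to about 1 mm, which is my reading error.
- **Pointer angle:** the tool angle gave 2.397 rad. Reading the pointer along its length in the picture gave 2.436, and reading its tip gave about 2.41. The red mark itself read 2.398. I put the spread down to pixel reading.
- **Fixture position:** the first overhead fit was about 2 mm off along the slot. The close-up fit corrected it, and the push contact agreed with the corrected value.
- **Other objects:** I never worked near the loose items on the bench, but I did not take a final overhead picture to check them.

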